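# Unlatch the parts cage and caliper the brass bush

## Robot

A 7-joint arm with a two-finger parallel gripper is mounted at the origin on the work surface. World frame = base frame: x ahead of the robot, y to its left, z up, the work surface at z = 0. Lengths are in m, angles in rad, forces in N, time in s.
With the tool pointing down it reaches from about 0.4 to 0.9 m from the base axis. Payload 5.6 kg.
Tool frame: the origin (TCP) lies at the very end of the fingers, on their centre line; the grasp point (between the pads) lies 19 mm behind it; y points along the fingers, x is the direction in which the jaws open and shut, and the axes are right-handed (so a half turn about y gives the same grasp; the last joint's range is limited). The gripper opens to 92 mm and grips with 3 to 60 N. Pads are 20 mm wide; open, the fingers measure 128 mm over their backs; the gripper's body (75 mm by 189 mm) begins 69 mm behind the grasp point.
Start: joints at [-1.297, 0.468, -0.012, 1.603, 0.006, 1.071, -0.056], TCP at [0.203, 0.618, 0.182] pointing down, gripper open.
Joint ranges: [-2.53, 2.53], [-0.31, 2.02], [-1.57, 1.55], [0.28, 2.44], [-1.29, 4.43], [0.15, 1.84], [-2.92, 2.92]. Speed limits (rad/s): [2.57, 2.57, 3.14, 3.14, 3.14, 3.14, 3.14].

## Interface

Orientations are given as a unit quaternion [x, y, z, w].
In Python, from workcell import ctrl gives the robot as it stands.
- The arm moves only by the shell command python3 -m crank 'ROWS' [OPENING] [FORCE]. ROWS is JSON, a list of rows, each an object with "dp": the shift along the world's x, y, z in m, a list of three; "rotation": the turn, a rotation vector about the world's x, y, z in degrees, a list of three. In form: [{"dp": [tx, ty, tz], "rotation": [ax, ay, az]}, ...]. A call has 1 to 10 rows; each row is the pose to reach, as a shift and turn from the pose measured when the call began; what a row does not reach only later rows make up. A row lasts 1/10 s, in which the tool goes at most 50 mm and 8.59 degrees, less where a joint would pass 70% of its speed; a pose out of reach is approached as far as the arm can. A call with a gripper value outside its range is refused whole. OPENING is the finger opening in m, from 0 to 0.0919, set as the call begins (- or left out, the last holds). The fingers move at their own pace and stop on an object; FORCE is the grip in N (left out, the last holds). Time passes only in rows, so rows that repeat a pose let the fingers close. It gives the time, the measured TCP pose, the force and the opening at its end, in the units of the state.
- ctrl.get_state(): the state, without advancing time (a new reading comes with each control period).
- ctrl.read_camera(name): name is "scene" or "top" or "wrist"; returns (picture, depth): 384x512x3 uint8, red, green, blue; 384x512 float32, m along the optical axis (not along the pixel's ray), 0 where there is no reading.
- ctrl.camera_info(name): a dict with "fx", "fy", "cx", "cy" (pixels), "D" ([k1, k2, p1, p2, k3] as OpenCV has them; the pictures are not rectified), "cam_to_world" (4x4, takes a point from camera to world coordinates); the wrist camera has in their place "hand_eye" (4x4, takes a point from camera to tool coordinates, whose origin is the TCP and whose axes are the tool frame's). Camera axes: x right, y up, looking along -z (the intrinsics and any distortion apply to the point x, -y, -z); pixel columns grow to the right and rows downward; lengths in m; the calibration is good to about 2 mm. A picture is of the moment at which its call begins: read the wrist's pose just before it. camera_info takes no time and is no camera call.
- ctrl.sign_off(): hands the job in, once; it reports no verdict.
The state is a dict: "time": time; "joint_positions": joint angles; "qd": joint speeds; "tau": joint torques, N m; "position": TCP position; "ee_rot": TCP orientation; "ft_force": force on the tool from outside, world axes, zero at the start; "ft_torque": the same for the moment, N m; "finger_gap": finger opening in m.
Only numpy, scipy, OpenCV 4.12 (cv2) and the standard library are available. Lean on these libraries where they do the work, as an engineer would, in place of code of your own. Each camera call takes 0.05 s, during which the arm holds its last target. There are 200 camera calls.

## Task

Push the red ball of the thumb lever down so that the latch bar lifts out of its catch, swing the cage's gate wide open (about a right angle) and leave it open. Take the brass bush from the little tray on the inside of the gate and stand it upright on the bed of the bench caliper between the two jaws, then slide the moving jaw shut until it presses the bush against the fixed jaw, and leave it standing there, touched by both jaws. Leave the red carton, the tin and the marker where they are.

Things in the scene. Friction and masses are not known exactly. Their poses are not given: they have to be found in the camera images.
- gate_hinge (a point): On the gate's hinge line, 80 mm above the bench; turns with the gate. Gate: blue wire frame 8 mm thick, 200 mm wide, 30 to 130 mm above the bench, hinged at the left as the robot sees it, swinging out towards the robot. Axes: z up along the hinge; the gate runs from the hinge along -y; +x is its inner side (into the cage when shut), -x its outer side with the latch.
- cage: Fixed grey wire cage, 260 mm wide, 170 mm deep, 180 mm high, front towards the robot (-x); origin at bench level in the middle of its front plane, +x into it. Wire roof, beginning 20 mm behind the gate. The hinge line is at y = +100 mm, the yellow catch in front of the right post at y = -122 mm, its lip top 152 mm above the bench.
- tray (a point): Centre of the floor, 90 mm above the bench, of the white tray on the gate's inner side; axes of the gate. 48 mm square outside, 42 mm inside, rim 99 mm above the bench; 52 mm from the gate's middle plane and 90 mm from the hinge along the gate. Turns with the gate.
- gate (a joint): Gate angle in rad: 0 shut, grows as it opens (turning clockwise from above), stop at 1.75. Light friction; it stays where it is left.
- latch_pivot (a point): Latch pivot on the gate's outer side, (-20, -140, +65) mm from gate_hinge in the gate's axes, 145 mm above the bench. The latch rocks about this point's x axis. A steel bar runs 95 mm along -y into the yellow catch on the cage's right post; the thumb lever runs 60 mm along +y to a bent stem with the red ball. Latch plate behind the pivot up to 157 mm above the bench.
- latch (a joint): Latch angle in rad: 0 bar down in the catch (holds the gate shut), grows as the bar's end lifts and the ball goes down, stop at 0.40. The bar is clear of the catch from about 0.18. About 1 to 2 N on the ball moves it; it falls back by its own weight when let go, so hold it down until the gate has begun to open.
- thumb_ball (a point): Centre of the red ball, 26 mm in diameter, on the thumb lever; turns with the latch. With the bar down it is at (-25, +60, +35) mm from latch_pivot in the gate's axes, 180 mm above the bench; it swings down and slightly towards the hinge about the pivot. A bent stem 8 mm thick joins it from below. Free from above: it can be pinched there, and the gate swung by it.
- bush_center (a point): Centre, half-way up, of the loose brass bush, z along its axis (up). 65 mm high: the lower 45 mm is 30 mm in diameter, the upper 20 mm is 20 mm in diameter; about 0.3 kg. At the start it stands upright in the tray on the gate and rides along as the gate swings; the cage's wire roof is over it while the gate is shut.
- bed (a point): Upper surface of the fixed bench caliper's bed, 20 mm above the bench, mid-way across the jaws. Dark bed 110 mm in x, 250 mm in y, its middle 20 mm along +y from here. Axes: z up, y along the slide; the fixed jaw's face is 45 mm along -y, the moving jaw is on the +y side. A steel scale beam, 10 mm high above the bed, runs along y at x = +39 to +53 mm.
- fixed_face (a point): Point on the face of the fixed jaw that touches the part, 38.5 mm above the bench, axes as the bed; the face looks to +y. Face from x = -15 to +55 mm and 20 to 57 mm above the bench, jaw 20 mm thick.
- jaw_face (a point): Point on the moving jaw's face, which looks to -y, 38.5 mm above the bench, axes as the bed. Face from x = -15 to +55 mm, 22 to 57 mm above the bench. Jaw 20 mm thick, with an orange pad 2 mm proud on its back from x = -13 to +37 mm: push there along -y. A slide block reaches back to y = +42 mm at x = +34 to +58 mm.
- jaw (a joint): Travel of the moving jaw in m, 0 fully open, growing as it closes towards -y; the gap between the faces is 0.090 minus this. Slides with about 1.5 N friction and stays where it is left; stop at 0.085.
- fixed_jaw: The caliper's fixed steel jaw; origin at bench level under its face, axes as the bed.
- bush: The brass bush; origin at the centre of its underside.
- carton: Bystander: loose red carton, 70 x 110 x 35 mm, origin at its underside. Leave alone.
- tin: Bystander: loose tin, 66 mm in diameter, 100 mm high, origin at its underside. Leave alone.
- marker: Bystander: loose green marker pen lying flat, 120 mm long, 16 mm thick, origin at its underside. Leave alone.
Mind the look-alikes: they are no part of the job. There is more than one size of the bush; the job needs the smaller.

How it is judged:
By the outcome, as a careful person would: the job done as asked, in the order asked, and still so for the second after the job is handed in, with the robot touching nothing.
It also fails if it takes over 67 s, if anything falls off the work surface, if the arm or the gripper's body presses on something with over 40 N, if the wrist force passes 120 N, or if a joint passes its speed limit or range.

## Working session

There is one attempt and no reset: what is moved stays moved. The work goes in short steps, Python scripts to look and compute and a shell command to move; the robot and the scene stay as the last step left them, time stands still between calls to the robot, and variables do not carry over. Pictures are saved under pics/ and viewed, about 8 in all and at most 12, crops included, and the job is handed in when it is done.

```bash
ls; mkdir -p pics; cat > h.py <<'E'
import numpy as np, cv2
from workcell import ctrl
from scipy.spatial.transform import Rotation as R
def grab(name):
    s=ctrl.get_state(); im,d=ctrl.read_camera(name); ci=ctrl.camera_info(name)
    if 'cam_to_world' in ci: T=np.array(ci['cam_to_world'])
    else:
        T0=np.eye(4); T0[:3,:3]=R.from_quat(s['ee_rot']).as_matrix(); T0[:3,3]=s['position']
        T=T0@np.array(ci['hand_eye'])
    return im,d,ci,T
def pts(d,ci,T):
    h,w=d.shape
    u,v=np.meshgrid(np.arange(w),np.arange(h))
    K=np.array([[ci['fx'],0,ci['cx']],[0,ci['fy'],ci['cy']],[0,0,1]])
    p=cv2.undistortPoints(np.stack([u,v],-1).reshape(-1,1,2).astype(np.float64),K,np.array(ci['D'],float)).reshape(h,w,2)
    c=np.stack([p[...,0]*d,-p[...,1]*d,-d],-1)
    P=c@T[:3,:3].T+T[:3,3]
    P[d<=0]=np.nan
    return P
def save(im,name): cv2.imwrite('pics/'+name,im[...,::-1])
E
python3 - <<'E'
from h import *
for n in ['scene','top']:
    im,d,ci,T=grab(n); save(im,n+'0.png'); np.savez('/tmp/'+n+'.npz',im=im,P=pts(d,ci,T)); print(n,T.round(3).tolist(),(d>0).mean())
s=ctrl.get_state();print(s)
E
```

```text
pics
scene [[0.025, -0.758, 0.651, 1.452], [1.0, 0.008, -0.029, 0.053], [0.017, 0.652, 0.758, 1.157], [0.0, 0.0, 0.0, 1.0]] 0.9960581461588541
top [[-0.028, 0.986, -0.163, 0.379], [-0.999, -0.025, 0.02, 0.106], [0.016, 0.163, 0.986, 1.449], [0.0, 0.0, 0.0, 1.0]] 0.9959513346354166
{'time': 0.1, 'joint_positions': array([-1.29700276,  0.46828937, -0.01159896,  1.60353211,  0.00601273,
        1.07140209, -0.05631298]), 'qd': array([ 9.68970079e-04, -9.33452059e-05,  7.09290105e-06, -1.14020282e-03,
        1.87962437e-03,  9.07489426e-04, -7.31965624e-04]), 'tau': array([ 8.68450079e-04, -5.21647525e+01, -1.24424917e-02, -2.44366515e+01,
       -5.67646511e-02,  1.40987182e-02,  4.27101759e-05]), 'position': array([0.20238221, 0.61707954, 0.18103524]), 'ee_rot': array([ 0.57299057,  0.41442247, -0.41528062, -0.57225678]), 'ft_force': array([ 0.98717903, -0.45053826, -0.26721713]), 'ft_torque': array([ 0.00963179, -0.02288692,  0.01236169]), 'finger_gap': 0.09173059356975942}
```

View pics/scene0.png

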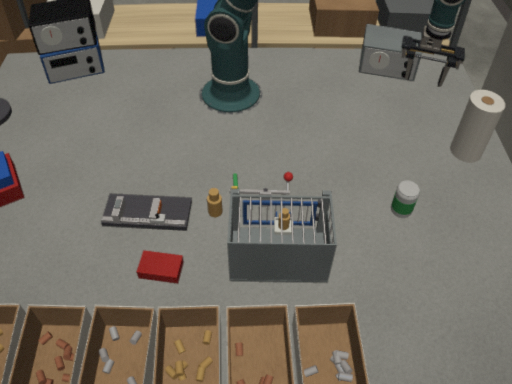

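View pics/top0.png

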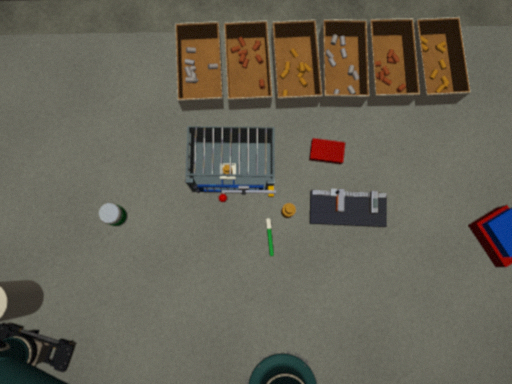

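The top view shows the cage with the ball at (222,198), the bush at (228,168), the catch at (270,190) and the larger look-alike bush at (288,210). The caliper is around (348,208), with the carton at (327,151), the tin at (112,214) and the marker at (270,238).

```bash
python3 - <<'E'
from h import *
z=np.load('/tmp/top.npz');im,P=z['im'],z['P']
hsv=cv2.cvtColor(im,cv2.COLOR_RGB2HSV)
def rep(n,m,box,zr=None):
    mm=np.zeros(m.shape,bool);x0,y0,x1,y1=box;mm[y0:y1,x0:x1]=m[y0:y1,x0:x1]
    if zr: mm&=(P[...,2]>zr[0])&(P[...,2]<zr[1])
    q=P[mm];print(n,mm.sum(),'med',np.nanmedian(q,0).round(4),'min',np.nanmin(q,0).round(4),'max',np.nanmax(q,0).round(4));return q
H,S,V=[hsv[...,i] for i in range(3)]
red=((H<8)|(H>172))&(S>150)&(V>80)
rep('ball',red,(210,185,235,210))
rep('bushtop',(P[...,2]>.13),(218,155,238,180),(.14,.17))
rep('decoy',(P[...,2]>.03),(275,195,300,225))
yel=(H>20)&(H<35)&(S>150)
rep('catch',yel,(262,182,278,200))
dark=np.ones_like(red)
q=rep('bed',dark,(300,180,400,235),(.013,.026));
print(cv2.minAreaRect((q[:,:2]*1000).astype(np.float32)))
q=rep('jawhi',dark,(300,180,400,235),(.045,.065));
q1=q[q[:,1]>-.22];
for qq in [q[q[:,1]>np.median(q[:,1])],q[q[:,1]<=np.median(q[:,1])]]: print(cv2.minAreaRect((qq[:,:2]*1000).astype(np.float32)))
q=rep('cagetop',dark,(180,115,285,200),(.165,.195));print(cv2.minAreaRect((q[:,:2]*1000).astype(np.float32)))
rep('tray',(S<40)&(V>170),(212,155,245,185))
blue=(H>100)&(H<130)&(S>120)
q=rep('gate',blue,(185,175,285,200),(.11,.14));print(cv2.fitLine((q[:,:2]*1000).astype(np.float32),cv2.DIST_HUBER,0,.01,.01).ravel())
c=np.vstack([cv2.resize(im[175:240,290:400],None,fx=7,fy=7),]);save(c,'cal.png')
c=cv2.resize(im[115:205,175:290],None,fx=6.5,fy=6.5);save(c,'cage.png')
E
```

```text
ball 52 med [0.5725 0.1637 0.1892] min [0.563  0.1535 0.1806] max [0.5837 0.1739 0.1962]
bushtop 39 med [0.6687 0.1503 0.154 ] min [0.6594 0.144  0.1428] max [0.6803 0.1597 0.1618]
decoy 159 med [ 0.5462 -0.0361  0.0687] min [ 0.5296 -0.0586  0.0315] max [ 0.5696 -0.018   0.1003]
catch 46 med [0.606  0.0225 0.1345] min [0.5809 0.0131 0.1027] max [0.6164 0.0306 0.1603]
bed 1876 med [ 0.5421 -0.237   0.0207] min [ 0.4916 -0.3651  0.0131] max [ 0.6157 -0.1104  0.026 ]
((554.578857421875, -237.1520233154297), (249.88613891601562, 110.0059585571289), 85.7425308227539)
jawhi 364 med [ 0.5782 -0.2125  0.057 ] min [ 0.5342 -0.3259  0.0451] max [ 0.6165 -0.1778  0.0649]
((579.583984375, -195.11911010742188), (74.00162506103516, 34.28093719482422), 0.5166212916374207)
((573.43359375, -267.3346862792969), (114.33882904052734, 70.86988830566406), 85.74681091308594)
cagetop 1275 med [0.6981 0.1438 0.1793] min [0.5679 0.007  0.1651] max [0.7932 0.2705 0.1948]
((678.7933349609375, 140.1466522216797), (259.2210693359375, 223.10055541992188), 87.96883392333984)
tray 59 med [0.6674 0.1339 0.0971] min [0.6466 0.1269 0.0824] max [0.6928 0.1743 0.1822]
gate 159 med [0.6181 0.1609 0.1302] min [0.6109 0.0431 0.1101] max [0.6253 0.2426 0.1392]
[4.1596048e-02 9.9913448e-01 6.1813916e+02 1.4666423e+02]
```

View pics/cal.png

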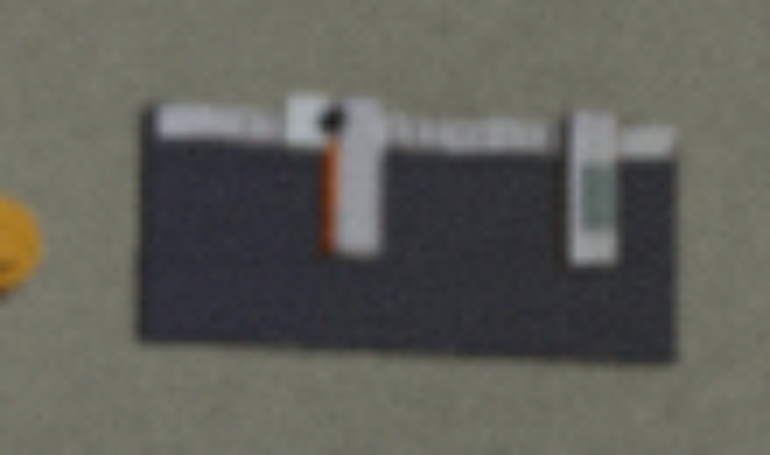

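The crop shows the caliper with its fixed jaw at the right and the moving jaw, with the orange pad, at the left. The bed yaw is about -4.3° and the cage yaw about -2.2°. Next I'll compute the tool's current axes and the targets.

```bash
python3 - <<'E'
from h import *
s=ctrl.get_state()
M=R.from_quat(s['ee_rot']).as_matrix();print(M.round(3), s['position'])
q=np.load('/tmp/top.npz');im,P=q['im'],q['P']
for n,b in dict(tin=(95,195,130,230),carton=(305,135,350,168),marker=(260,215,280,260)).items():
    m=P[b[1]:b[3],b[0]:b[2]].reshape(-1,3);m=m[m[:,2]>.012];print(n,m.min(0).round(3),m.max(0).round(3))
# ball sphere fit from both cams
for n,bx in (('top',(205,180,240,215)),('scene',(275,165,302,188))):
    z=np.load('/tmp/%s.npz'%n);im,P=z['im'],z['P'];hsv=cv2.cvtColor(im,cv2.COLOR_RGB2HSV)
    H,S,V=[hsv[...,i] for i in range(3)]
    m=((H<8)|(H>172))&(S>150)&(V>60);k=np.zeros_like(m);k[bx[1]:bx[3],bx[0]:bx[2]]=1;m&=k
    A=P[m];A=A[(A[:,2]>.165)]
    cam=np.array([.379,.106,1.449]) if n=='top' else np.array([1.452,.053,1.157])
    c=np.nanmedian(A,0);dr=(c-cam)/np.linalg.norm(c-cam)
    print(n,len(A),'centre',c+dr*.0095)
E
```

```text
[[ 0.312 -0.    -0.95 ]
 [ 0.95  -0.002  0.312]
 [-0.002 -1.    -0.   ]] [0.20238221 0.61707954 0.18103524]
tin [0.517 0.481 0.012] [0.59  0.546 0.107]
carton [ 0.704 -0.237  0.013] [ 0.79  -0.119  0.045]
marker [0.409 0.013 0.012] [0.528 0.032 0.025]
top 52 centre [0.57398766 0.16408668 0.17978639]
scene 55 centre [0.57398568 0.16610473 0.18142988]
```

```bash
python3 -m crank '[{"dp":[0,0,0.03],"rotation":[0,0,0]},{"dp":[0.02,-0.02,0.06],"rotation":[0,0,3]},{"dp":[0.05,-0.06,0.09],"rotation":[0,0,6]},{"dp":[0.08,-0.1,0.12],"rotation":[0,0,9]},{"dp":[0.11,-0.135,0.12],"rotation":[0,0,12]},{"dp":[0.14,-0.17,0.12],"rotation":[0,0,15.8]},{"dp":[0.17,-0.205,0.12],"rotation":[0,0,15.8]},{"dp":[0.2,-0.24,0.12],"rotation":[0,0,15.8]},{"dp":[0.23,-0.28,0.12],"rotation":[0,0,15.8]},{"dp":[0.26,-0.315,0.12],"rotation":[0,0,15.8]}]' 0.06 20; python3 -c "
from h import *
s=ctrl.get_state();print(s['position'],s['joint_positions'].round(2),R.from_quat(s['ee_rot']).as_matrix().round(3).tolist(),s['ft_force'])"
```

```text
time: 1.1
position: [0.4633, 0.2997, 0.3009]
ee_rot: [0.511, 0.489, -0.49, -0.51]
ft_force: [0.8, 0.8, 0.2]
finger_gap: 0.0601
[0.46331274 0.29965346 0.300946  ] [-0.76  0.2   0.15  1.71 -0.03  1.24  0.92] [[0.042, -0.0, -0.999], [0.999, -0.002, 0.042], [-0.002, -1.0, 0.0]] [0.78472787 0.84751482 0.16820587]
```

```bash
python3 -m crank '[{"dp":[0.03,-0.035,0],"rotation":[0,0,0]},{"dp":[0.06,-0.07,0],"rotation":[0,0,0]},{"dp":[0.09,-0.105,-0.02],"rotation":[0,0,0]},{"dp":[0.111,-0.135,-0.04],"rotation":[0,0,0]},{"dp":[0.111,-0.135,-0.05],"rotation":[0,0,0]},{"dp":[0.111,-0.135,-0.05],"rotation":[0,0,0]}]'; python3 - <<'E'
from h import *
im,d,ci,T=grab('wrist');save(im,'w1.png');P=pts(d,ci,T)
hsv=cv2.cvtColor(im,cv2.COLOR_RGB2HSV);H,S,V=[hsv[...,i] for i in range(3)]
m=((H<8)|(H>172))&(S>150)&(V>60)&(P[...,2]>.165)
A=P[m];c=np.nanmedian(A,0);dr=c-T[:3,3];dr/=np.linalg.norm(dr)
print(m.sum(),c,'centre',c+dr*.0095,np.argwhere(m).mean(0))
E
```

```text
time: 1.7
position: [0.5732, 0.1637, 0.2488]
ee_rot: [-0.511, -0.487, 0.491, 0.511]
ft_force: [-0.9, 0.7, -0.1]
finger_gap: 0.0598
456 [0.57007134 0.16530362 0.18961475] centre [0.57279277 0.16520121 0.18051347] [198.27192982 247.9254386 ]
```

View pics/w1.png

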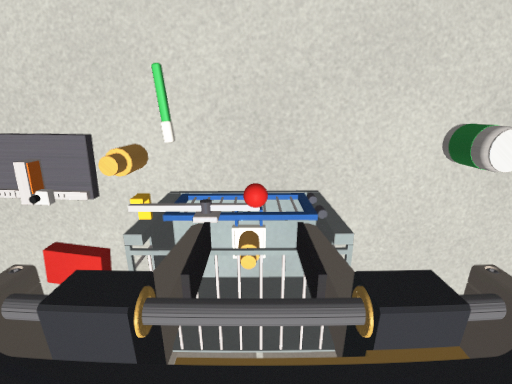

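The wrist view shows the ball at (256,196) centred between the fingers, with the bar in the yellow catch at (142,207). I'll lower and pinch the ball.

```bash
python3 -m crank '[{"dp":[0,0.0015,-0.03],"rotation":[0,0,0]},{"dp":[0,0.0015,-0.06],"rotation":[0,0,0]},{"dp":[0,0.0015,-0.075],"rotation":[0,0,0]},{"dp":[0,0.0015,-0.083],"rotation":[0,0,0]},{"dp":[0,0.0015,-0.083],"rotation":[0,0,0]}]'
python3 -m crank '[{"dp":[0,0,0],"rotation":[0,0,0]},{"dp":[0,0,0],"rotation":[0,0,0]},{"dp":[0,0,0],"rotation":[0,0,0]},{"dp":[0,0,0],"rotation":[0,0,0]}]' 0.01 20
```

```text
time: 2.25
position: [0.5731, 0.1677, 0.167]
ee_rot: [-0.51, -0.489, 0.491, 0.51]
ft_force: [-0.3, -0.4, 0.3]
finger_gap: 0.0599
time: 2.65
position: [0.5734, 0.1677, 0.1677]
ee_rot: [-0.51, -0.489, 0.491, 0.51]
ft_force: [0.5, 0.4, -0.4]
finger_gap: 0.0302
```

```bash
python3 -m crank '[{"dp":[0,0,0],"rotation":[0,0,0]},{"dp":[0,0,0],"rotation":[0,0,0]},{"dp":[0,0,0],"rotation":[0,0,0]}]'
python3 -m crank '[{"dp":[0,0.001,-0.003],"rotation":[0,0,0]},{"dp":[0,0.003,-0.007],"rotation":[0,0,0]},{"dp":[0,0.005,-0.012],"rotation":[0,0,0]},{"dp":[0,0.007,-0.017],"rotation":[0,0,0]},{"dp":[0,0.0075,-0.0185],"rotation":[0,0,0]},{"dp":[0,0.0075,-0.0185],"rotation":[0,0,0]}]'
python3 - <<'E'
from h import *
im,d,ci,T=grab('wrist');save(im[150:300,100:400].repeat(2,0).repeat(2,1),'w2.png')
E
```

```text
time: 2.95
position: [0.5734, 0.1677, 0.1677]
ee_rot: [-0.51, -0.489, 0.491, 0.51]
ft_force: [0.6, -0.3, -0.3]
finger_gap: 0.01
time: 3.55
position: [0.5731, 0.1752, 0.1487]
ee_rot: [-0.51, -0.489, 0.491, 0.51]
ft_force: [-0.5, 0.4, 1.2]
finger_gap: 0.0098
```

View pics/w2.png

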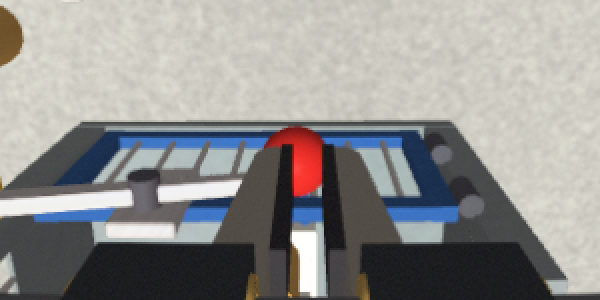

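The fingers closed to 9.8 mm, so the ball at (297,160) in the crop is not between the pads. I'll measure where it is.

```bash
python3 - <<'E'
from h import *
for n in ('wrist','scene','top'):
    im,d,ci,T=grab(n);P=pts(d,ci,T)
    hsv=cv2.cvtColor(im,cv2.COLOR_RGB2HSV);H,S,V=[hsv[...,i] for i in range(3)]
    m=((H<8)|(H>172))&(S>150)&(V>60)&(P[...,2]>.135)&(abs(P[...,0]-.573)<.05)&(abs(P[...,1]-.17)<.05)
    A=P[m]
    print(n,T[:3,3],m.sum())
    if m.sum()>5:
        c=np.nanmedian(A,0);dr=c-T[:3,3];dr/=np.linalg.norm(dr);print(c,c+dr*.0095,A.min(0),A.max(0))
    if n=='wrist':
        tip=(T[:3,:3].T@(np.array([.573,.175,.1487])-T[:3,3]));x,y=tip[0]/-tip[2],-tip[1]/-tip[2];print('tcp px',ci['fx']*x+ci['cx'],ci['fy']*y+ci['cy'],ci)
        for c0 in range(105,260,15):
            col=[(r,)+tuple(P[r,c0].round(3)) for r in range(225,260,4)]
            b=[q for q in col if q[3]>.135];print(c0,b[:2])
    if n!='wrist': save(cv2.resize(im[130:300,190:360] if n=='scene' else im[110:240,170:300],None,fx=3.4,fy=3.4),n+'1.png')
E
```

```text
wrist [0.49134232 0.17904154 0.35177056] 567
[0.56743199 0.17404639 0.17768959] [0.57123549 0.1737967  0.1689878 ] [0.56089759 0.16049465 0.16592841] [0.58391892 0.18121884 0.19086228]
tcp px 253.00486599296778 218.7837468115418 {'fx': 268.2215337778076, 'fy': 268.2215337778076, 'cx': 253.34862306887595, 'cy': 193.33775435895913, 'D': array([-0.05350409,  0.        ,  0.        ,  0.        ,  0.        ]), 'hand_eye': array([[ 9.99999905e-01,  3.26709785e-04,  2.88754060e-04,
         2.67543440e-04],
       [ 1.82985244e-04,  2.86650028e-01, -9.58035348e-01,
        -2.02632317e-01],
       [-3.95770882e-04,  9.58035310e-01,  2.86649941e-01,
         8.24337443e-02],
       [ 0.00000000e+00,  0.00000000e+00,  0.00000000e+00,
         1.00000000e+00]])}
105 [(245, np.float64(0.591), np.float64(0.049), np.float64(0.151)), (249, np.float64(0.591), np.float64(0.053), np.float64(0.159))]
120 [(245, np.float64(0.591), np.float64(0.062), np.float64(0.152)), (249, np.float64(0.592), np.float64(0.065), np.float64(0.157))]
135 [(245, np.float64(0.591), np.float64(0.076), np.float64(0.153)), 
[... 651 characters left out ...]
t64(0.136)), (241, np.float64(0.594), np.float64(0.137), np.float64(0.143))]
225 [(233, np.float64(0.562), np.float64(0.158), np.float64(0.198)), (237, np.float64(0.561), np.float64(0.159), np.float64(0.205))]
240 [(225, np.float64(0.563), np.float64(0.167), np.float64(0.185)), (229, np.float64(0.561), np.float64(0.167), np.float64(0.194))]
255 [(225, np.float64(0.566), np.float64(0.177), np.float64(0.178)), (229, np.float64(0.568), np.float64(0.177), np.float64(0.179))]
scene [1.45178938 0.0527257  1.15663336] 48
[0.58155402 0.17154955 0.17635422] [0.57527287 0.17240719 0.1692788 ] [0.57079773 0.16066647 0.16404199] [0.58721124 0.18124548 0.18522496]
top [0.37937314 0.1060893  1.44904423] 0
```

View pics/scene1.png

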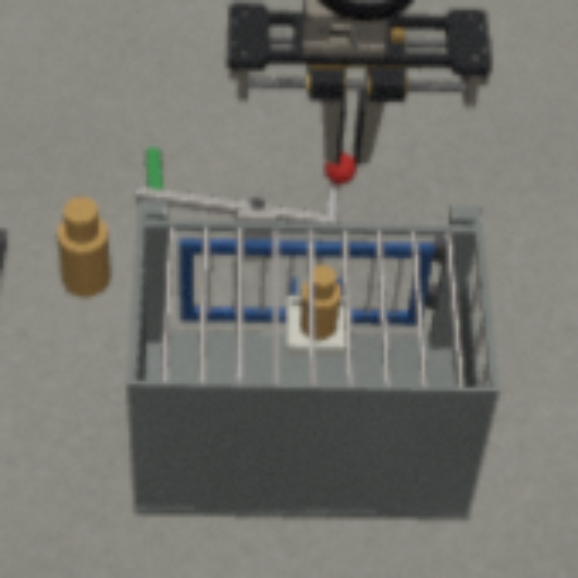

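The scene crop shows the fingertips sitting on top of the ball at (341,168) rather than around it, with the bar end raised. I'll measure where the fingertips actually end.

```bash
python3 - <<'E'
from h import *
s=ctrl.get_state();print(s['position'])
for n in ('wrist','scene'):
    im,d,ci,T=grab(n);P=pts(d,ci,T)
    hsv=cv2.cvtColor(im,cv2.COLOR_RGB2HSV);H,S,V=[hsv[...,i] for i in range(3)]
    m=~(((H<8)|(H>172))&(S>120))&(P[...,2]>.16)&(P[...,2]<.26)&(abs(P[...,0]-.573)<.025)&(abs(P[...,1]-.175)<.045)
    for lo in np.arange(.16,.26,.01):
        k=m&(P[...,2]>=lo)&(P[...,2]<lo+.01);A=P[k]
        if len(A)>2: print(n,round(lo,3),len(A),A.min(0).round(3)[:2],A.max(0).round(3)[:2],im[k].mean(0).astype(int))
E
```

```text
[0.57326043 0.17487665 0.14919557]
wrist 0.16 9 [0.562 0.162] [0.567 0.182] [103  63  79]
wrist 0.17 4 [0.581 0.174] [0.585 0.179] [157 100 107]
wrist 0.18 144 [0.561 0.158] [0.574 0.193] [63 60 57]
wrist 0.19 271 [0.561 0.158] [0.582 0.194] [62 59 57]
wrist 0.2 352 [0.561 0.156] [0.57  0.195] [64 60 56]
wrist 0.21 471 [0.561 0.155] [0.582 0.196] [65 61 58]
wrist 0.22 593 [0.561 0.154] [0.579 0.197] [63 59 56]
wrist 0.23 691 [0.56  0.154] [0.582 0.198] [67 63 59]
wrist 0.24 878 [0.56  0.154] [0.576 0.198] [68 64 63]
wrist 0.25 197 [0.56  0.164] [0.584 0.188] [79 73 67]
scene 0.16 6 [0.576 0.159] [0.581 0.183] [111  78  73]
scene 0.18 10 [0.57  0.158] [0.582 0.189] [83 68 63]
scene 0.19 28 [0.578 0.157] [0.585 0.193] [68 64 59]
scene 0.2 36 [0.561 0.156] [0.585 0.193] [65 62 58]
scene 0.21 28 [0.562 0.156] [0.587 0.195] [67 65 60]
scene 0.22 36 [0.578 0.155] [0.585 0.197] [62 60 55]
scene 0.23 34 [0.579 0.155] [0.585 0.196] [66 64 58]
scene 0.24 56 [0.563 0.154] [0.587 0.197] [67 65 60]
scene 0.25 14 [0.575 0.154] [0.585 0.194] [58 55 50]
```

Both cameras put the real fingertips about 31 mm above the reported TCP, so I'll correct for that and redo the pinch.

```bash
python3 -m crank '[{"dp":[0,-0.003,0.02],"rotation":[0,0,0]},{"dp":[0,-0.009,0.045],"rotation":[0,0,0]},{"dp":[0,-0.009,0.045],"rotation":[0,0,0]},{"dp":[0,-0.009,0.045],"rotation":[0,0,0]},{"dp":[0,-0.009,0.045],"rotation":[0,0,0]},{"dp":[0,-0.009,0.045],"rotation":[0,0,0]}]' 0.05
python3 -m crank '[{"dp":[0,0,-0.02],"rotation":[0,0,0]},{"dp":[0,0,-0.04],"rotation":[0,0,0]},{"dp":[0,0,-0.053],"rotation":[0,0,0]},{"dp":[0,0,-0.059],"rotation":[0,0,0]},{"dp":[0,0,-0.059],"rotation":[0,0,0]}]'
python3 -m crank '[{"dp":[0,0,0],"rotation":[0,0,0]},{"dp":[0,0,0],"rotation":[0,0,0]},{"dp":[0,0,0],"rotation":[0,0,0]},{"dp":[0,0,0],"rotation":[0,0,0]},{"dp":[0,0,0],"rotation":[0,0,0]},{"dp":[0,0,0],"rotation":[0,0,0]}]' 0.01 20
```

```text
time: 4.45
position: [0.5726, 0.1659, 0.193]
ee_rot: [-0.51, -0.488, 0.491, 0.51]
ft_force: [-0.5, 0.4, -0.3]
finger_gap: 0.0496
time: 4.95
position: [0.572, 0.1658, 0.1331]
ee_rot: [-0.509, -0.488, 0.492, 0.511]
ft_force: [-0.6, -0.4, 0.5]
finger_gap: 0.0499
time: 5.55
position: [0.5722, 0.1656, 0.1333]
ee_rot: [-0.509, -0.488, 0.492, 0.51]
ft_force: [-0.8, -0.6, 0.7]
finger_gap: 0.0246
```

```bash
python3 -m crank '[{"dp":[0,0.001,-0.003],"rotation":[0,0,0]},{"dp":[0,0.003,-0.007],"rotation":[0,0,0]},{"dp":[0,0.005,-0.012],"rotation":[0,0,0]},{"dp":[0,0.007,-0.017],"rotation":[0,0,0]},{"dp":[0,0.0075,-0.019],"rotation":[0,0,0]},{"dp":[0,0.0075,-0.019],"rotation":[0,0,0]}]'
python3 - <<'E'
from h import *
im,d,ci,T=grab('scene');P=pts(d,ci,T)
hsv=cv2.cvtColor(im,cv2.COLOR_RGB2HSV);H,S,V=[hsv[...,i] for i in range(3)]
m=((H<8)|(H>172))&(S>150)&(V>60)&(P[...,2]>.12)&(abs(P[...,0]-.573)<.05)&(abs(P[...,1]-.17)<.05)
A=P[m];print(m.sum());c=np.nanmedian(A,0);dr=c-T[:3,3];dr/=np.linalg.norm(dr);print(c+dr*.0095)
b=(P[...,2]>.152)&(P[...,1]<.05)&(P[...,1]>0)&(P[...,0]<.6)&(P[...,0]>.57);print(b.sum(),P[b].round(3)[:12])
E
```

```text
time: 6.15
position: [0.5724, 0.1723, 0.1144]
ee_rot: [-0.51, -0.487, 0.492, 0.51]
ft_force: [-0.3, -3.1, 4.0]
finger_gap: 0.0243
62
[0.5735038  0.17248396 0.16485761]
67 [[0.591 0.016 0.175]
 [0.589 0.018 0.173]
 [0.59  0.021 0.174]
 [0.59  0.024 0.173]
 [0.59  0.013 0.169]
 [0.597 0.016 0.178]
 [0.591 0.018 0.171]
 [0.593 0.021 0.173]
 [0.594 0.024 0.175]
 [0.595 0.026 0.175]
 [0.59  0.029 0.17 ]
 [0.591 0.031 0.171]]
```

The bar end is now at about 172 mm, clear of the lip at 152 mm. Next are the swing numbers.

```bash
python3 - <<'E'
import numpy as np
p=np.array([.5724-.6217,.1723-.2437])
def rot(p,t):
    t=np.radians(t);return np.array([p[0]*np.cos(t)+p[1]*np.sin(t),-p[0]*np.sin(t)+p[1]*np.cos(t)])
for t in [2,5,9,13,18,23,28,33,38,43]: print(t,(rot(p,t)-p).round(4))
E
```

```text
2 [-0.0025  0.0018]
5 [-0.006   0.0046]
9 [-0.0106  0.0086]
13 [-0.0148  0.0129]
18 [-0.0197  0.0187]
23 [-0.024   0.0249]
28 [-0.0277  0.0315]
33 [-0.0309  0.0384]
38 [-0.0335  0.0455]
43 [-0.0355  0.0528]
```

```bash
python3 -m crank '[{"dp":[-0.0025,0.0018,0],"rotation":[0,0,-2]},{"dp":[-0.006,0.0046,0],"rotation":[0,0,-5]},{"dp":[-0.0106,0.0086,0],"rotation":[0,0,-9]},{"dp":[-0.0148,0.0129,0],"rotation":[0,0,-13]},{"dp":[-0.0197,0.0187,0],"rotation":[0,0,-18]},{"dp":[-0.024,0.0249,0],"rotation":[0,0,-23]},{"dp":[-0.0277,0.0315,0],"rotation":[0,0,-28]},{"dp":[-0.0309,0.0384,0],"rotation":[0,0,-33]},{"dp":[-0.0335,0.0455,0],"rotation":[0,0,-38]},{"dp":[-0.0335,0.0455,0],"rotation":[0,0,-38]}]'
python3 - <<'E'
from h import *
s=ctrl.get_state();print(s['position'],s['joint_positions'].round(2),s['ft_force'])
im,d,ci,T=grab('top');P=pts(d,ci,T);save(cv2.resize(im[110:250,150:310],None,fx=4,fy=4),'top2.png')
p=s['position'][:2]-np.array([.6217,.2437]);print(p)
def rot(p,t):
    t=np.radians(t);return np.array([p[0]*np.cos(t)+p[1]*np.sin(t),-p[0]*np.sin(t)+p[1]*np.cos(t)])
for t in [3,8,13,18,23,28,33,38,43,48,52]: print(t,(rot(p,t)-p).round(4))
E
```

```text
time: 7.2
position: [0.5386, 0.2201, 0.1147]
ee_rot: [-0.64, -0.296, 0.299, 0.643]
ft_force: [0.4, -0.2, 3.4]
finger_gap: 0.0247
[0.53860268 0.22005253 0.11471129] [-0.72  0.44  0.36  1.85 -0.2   0.89  0.6 ] [ 0.37343952 -0.16720101  3.4209313 ]
[-0.08309732 -0.02364747]
3 [-0.0011  0.0044]
8 [-0.0025  0.0118]
13 [-0.0032  0.0193]
18 [-0.0032  0.0268]
23 [-0.0026  0.0343]
28 [-0.0014  0.0418]
33 [0.0005 0.0491]
38 [0.0031 0.0562]
43 [0.0062 0.063 ]
48 [0.0099 0.0696]
52 [0.0133 0.0746]
```

View pics/top2.png

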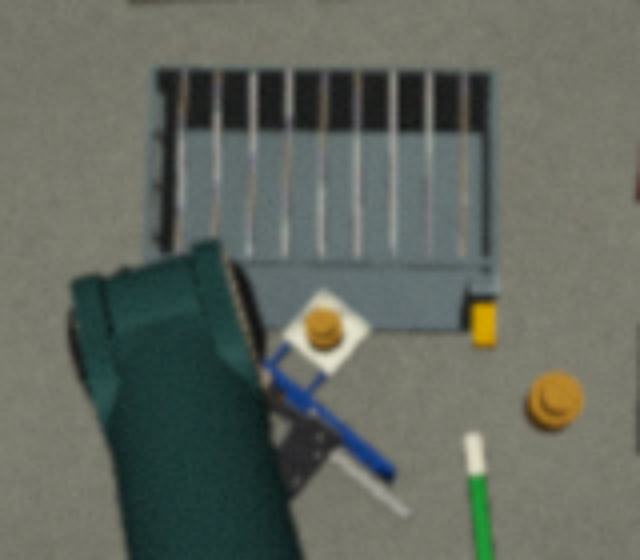

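The picture shows the gate about 40° open (frame from (265,365) to (390,470)), with the bush still upright in the tray at (323,327). I'll continue the swing.

```bash
python3 -m crank '[{"dp":[-0.0011,0.0044,0],"rotation":[0,0,-3]},{"dp":[-0.0025,0.0118,0],"rotation":[0,0,-8]},{"dp":[-0.0032,0.0193,0],"rotation":[0,0,-13]},{"dp":[-0.0032,0.0268,0],"rotation":[0,0,-18]},{"dp":[-0.0026,0.0343,0],"rotation":[0,0,-23]},{"dp":[-0.0014,0.0418,0],"rotation":[0,0,-28]},{"dp":[0.0005,0.0491,0],"rotation":[0,0,-33]},{"dp":[0.0031,0.0562,0],"rotation":[0,0,-38]},{"dp":[0.0062,0.063,0],"rotation":[0,0,-43]},{"dp":[0.0099,0.0696,0],"rotation":[0,0,-48]}]'
python3 -m crank '[{"dp":[0.0034,0.005,0],"rotation":[0,0,-4]},{"dp":[0.0034,0.005,0],"rotation":[0,0,-4]}]'
python3 - <<'E'
from h import *
s=ctrl.get_state();print(s['position'],s['joint_positions'].round(2),s['ft_force'])
im,d,ci,T=grab('top');P=pts(d,ci,T)
hsv=cv2.cvtColor(im,cv2.COLOR_RGB2HSV);H,S,V=[hsv[...,i] for i in range(3)]
m=(H>100)&(H<130)&(S>120)&(P[...,2]>.1)&(P[...,2]<.14)&(P[...,0]>.38)&(P[...,0]<.65)&(P[...,1]>.05)&(P[...,1]<.35)
q=P[m];print(len(q),cv2.fitLine((q[:,:2]*1000).astype(np.float32),cv2.DIST_HUBER,0,.01,.01).ravel() if len(q) else 0)
m=(H>12)&(H<30)&(S>120)&(P[...,2]>.12)&(abs(P[...,0]-.53)<.08)&(abs(P[...,1]-.19)<.08)
print(m.sum(),np.median(P[m],0) if m.any() else 0)
E
```

```text
time: 8.25
position: [0.5481, 0.2889, 0.1145]
ee_rot: [-0.705, -0.009, 0.013, 0.709]
ft_force: [-1.7, -0.0, 3.4]
finger_gap: 0.0243
time: 8.45
position: [0.552, 0.2948, 0.1145]
ee_rot: [-0.705, 0.015, -0.012, 0.709]
ft_force: [0.2, 0.2, 2.4]
finger_gap: 0.0246
[0.55195029 0.29483392 0.11446588] [-0.95  0.54  0.56  1.75 -0.35  0.95 -0.28] [0.22422599 0.17283458 2.41459004]
204 [ 9.9894232e-01 -4.5981057e-02  5.2100586e+02  2.4627023e+02]
66 [0.5270357  0.19525136 0.15203942]
```

The gate is open about 90° and the bush is at (0.527, 0.195). I'll let the latch back up and release the ball.

```bash
python3 -m crank '[{"dp":[-0.002,0,0.006],"rotation":[0,0,0]},{"dp":[-0.005,0,0.013],"rotation":[0,0,0]},{"dp":[-0.0075,0,0.019],"rotation":[0,0,0]},{"dp":[-0.0075,0,0.019],"rotation":[0,0,0]}]'
python3 -m crank '[{"dp":[0,0,0],"rotation":[0,0,0]},{"dp":[0,0,0],"rotation":[0,0,0]},{"dp":[0,0,0],"rotation":[0,0,0]},{"dp":[0,0,0],"rotation":[0,0,0]},{"dp":[0,0,0.02],"rotation":[0,0,0]},{"dp":[0,0,0.05],"rotation":[0,0,0]},{"dp":[0,0,0.09],"rotation":[0,0,0]},{"dp":[0,-0.03,0.12],"rotation":[0,0,0]},{"dp":[-0.01,-0.06,0.12],"rotation":[0,0,0]},{"dp":[-0.018,-0.1,0.12],"rotation":[0,0,0]}]' 0.06
python3 - <<'E'
from h import *
s=ctrl.get_state();print(s['joint_positions'].round(2),R.from_quat(s['ee_rot']).as_matrix().round(3).tolist())
im,d,ci,T=grab('wrist');P=pts(d,ci,T);save(im,'w3.png')
hsv=cv2.cvtColor(im,cv2.COLOR_RGB2HSV);H,S,V=[hsv[...,i] for i in range(3)]
m=(H>10)&(H<30)&(S>110)&(P[...,2]>.151)&(P[...,2]<.16)&(abs(P[...,0]-.53)<.05)&(abs(P[...,1]-.19)<.05)
q=P[m];print(m.sum(),np.median(q,0),(q.min(0)+q.max(0))/2, q.min(0),q.max(0))
print(cv2.minEnclosingCircle((q[:,:2]*1000).astype(np.float32)))
E
```

```text
time: 8.9
position: [0.5439, 0.2934, 0.134]
ee_rot: [-0.705, 0.014, -0.011, 0.709]
ft_force: [1.1, -1.5, -0.6]
finger_gap: 0.0246
time: 9.9
position: [0.5258, 0.194, 0.2549]
ee_rot: [-0.704, 0.013, -0.011, 0.71]
ft_force: [0.2, -0.3, -0.4]
finger_gap: 0.06
[-0.95  0.27  0.66  1.78 -0.19  1.16 -0.26] [[0.999, -0.003, 0.033], [-0.033, 0.007, 0.999], [-0.003, -1.0, 0.007]]
216 [0.53077492 0.19687345 0.15478635] [0.53085454 0.19649136 0.15385396] [0.52146222 0.18714974 0.15103563] [0.54024687 0.20583298 0.15667228]
((530.6427001953125, 196.38345336914062), 9.702584266662598)
```

View pics/w3.png

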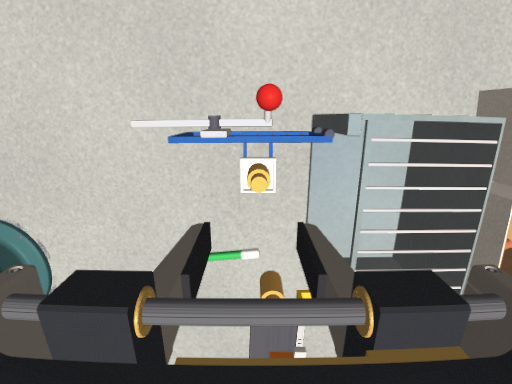

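The picture shows the gate open at right angles to the cage, with the bush upright in the tray at (259,180). I'll descend and grip the upper part.

```bash
python3 -m crank '[{"dp":[0.002,0.001,-0.03],"rotation":[0,0,-2]},{"dp":[0.005,0.0024,-0.07],"rotation":[0,0,-2]},{"dp":[0.005,0.0024,-0.105],"rotation":[0,0,-2]},{"dp":[0.005,0.0024,-0.13],"rotation":[0,0,-2]},{"dp":[0.005,0.0024,-0.143],"rotation":[0,0,-2]},{"dp":[0.005,0.0024,-0.148],"rotation":[0,0,-2]},{"dp":[0.005,0.0024,-0.148],"rotation":[0,0,-2]}]' 0.05
python3 -m crank '[{"dp":[0,0,0],"rotation":[0,0,0]},{"dp":[0,0,0],"rotation":[0,0,0]},{"dp":[0,0,0],"rotation":[0,0,0]},{"dp":[0,0,0],"rotation":[0,0,0]},{"dp":[0,0,0],"rotation":[0,0,0]},{"dp":[0,0,0],"rotation":[0,0,0]}]' 0.005 30
```

```text
time: 10.65
position: [0.5303, 0.1872, 0.107]
ee_rot: [-0.705, 0.029, -0.026, 0.708]
ft_force: [0.7, -0.4, 0.1]
finger_gap: 0.0503
time: 11.25
position: [0.5308, 0.1874, 0.1075]
ee_rot: [-0.705, 0.029, -0.026, 0.708]
ft_force: [1.0, 1.0, 3.7]
finger_gap: 0.0183
```

```bash
python3 - <<'E'
from h import *
s=ctrl.get_state();print(s['position'],s['joint_positions'].round(3),s['qd'].round(3),R.from_quat(s['ee_rot']).as_matrix().round(3).tolist())
im,d,ci,T=grab('wrist');P=pts(d,ci,T);save(im[100:330,100:420].repeat(2,0).repeat(2,1),'w4.png')
hsv=cv2.cvtColor(im,cv2.COLOR_RGB2HSV);H,S,V=[hsv[...,i] for i in range(3)]
m=(S<60)&(V<100)&(abs(P[...,0]-.53)<.035)&(abs(P[...,1]-.19)<.04)&(P[...,2]>.12)&(P[...,2]<.19)
q=P[m];print('finger',m.sum(),q.min(0),q.max(0))
m=(H>10)&(H<30)&(S>110)&(P[...,2]>.09)&(P[...,2]<.17)&(abs(P[...,0]-.53)<.05)&(abs(P[...,1]-.19)<.05)
q=P[m];print('bush',m.sum(),q.min(0),q.max(0))
E
```

```text
[0.53081021 0.18738199 0.10751907] [-0.865  0.457  0.602  1.913 -0.339  0.875 -0.168] [ 0.001  0.     0.002 -0.001 -0.     0.001 -0.   ] [[0.997, -0.004, 0.078], [-0.078, 0.005, 0.997], [-0.004, -1.0, 0.005]]
finger 1954 [0.50567454 0.17707526 0.14064881] [0.55544944 0.19993768 0.18999766]
bush 1840 [0.51610899 0.18690665 0.09130861] [0.54437584 0.21123859 0.1577461 ]
```

View pics/w4.png

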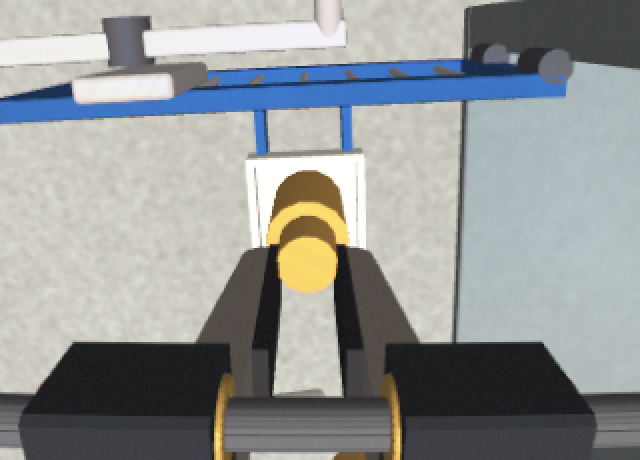

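The fingers hold the bush about 9 mm off centre in y: pads 0.177–0.199, bush about 0.196. I'll open, shift and regrip.

```bash
python3 -m crank '[{"dp":[0,0,0],"rotation":[0,0,0]},{"dp":[0,0,0],"rotation":[0,0,0]},{"dp":[0,0,0],"rotation":[0,0,0]},{"dp":[0,0.004,0],"rotation":[0,0,0]},{"dp":[0,0.009,0],"rotation":[0,0,0]},{"dp":[0,0.009,0],"rotation":[0,0,0]},{"dp":[0,0.009,0],"rotation":[0,0,0]}]' 0.05
```

```text
time: 12.0
position: [0.5307, 0.1967, 0.1074]
ee_rot: [-0.705, 0.029, -0.026, 0.708]
ft_force: [0.7, 0.4, -0.3]
finger_gap: 0.0498
```

```bash
python3 -m crank '[{"dp":[0,0,0],"rotation":[0,0,0]},{"dp":[0,0,0],"rotation":[0,0,0]},{"dp":[0,0,0],"rotation":[0,0,0]},{"dp":[0,0,0],"rotation":[0,0,0]},{"dp":[0,0,0],"rotation":[0,0,0]},{"dp":[0,0,0],"rotation":[0,0,0]}]' 0.005 30
python3 -m crank '[{"dp":[0,0,0.01],"rotation":[0,0,0]},{"dp":[0,0,0.03],"rotation":[0,0,0]},{"dp":[0,0,0.06],"rotation":[0,0,0]},{"dp":[0,0,0.09],"rotation":[0,0,0]},{"dp":[0,-0.01,0.1],"rotation":[0,0,0]},{"dp":[0,-0.04,0.1],"rotation":[0,0,0]},{"dp":[0,-0.07,0.1],"rotation":[0,0,0]},{"dp":[0,-0.07,0.1],"rotation":[0,0,0]}]'
```

```text
time: 12.6
position: [0.5311, 0.1966, 0.1075]
ee_rot: [-0.705, 0.029, -0.026, 0.708]
ft_force: [0.6, -0.1, -1.3]
finger_gap: 0.0185
time: 13.4
position: [0.5303, 0.1204, 0.2072]
ee_rot: [-0.706, 0.032, -0.028, 0.707]
ft_force: [0.8, 0.2, -4.5]
finger_gap: 0.0184
```

The bush is held. Next I'll move over to the caliper.

```bash
python3 -m crank '[{"dp":[0.003,-0.02,0],"rotation":[0,0,0]},{"dp":[0.006,-0.06,0],"rotation":[0,0,0]},{"dp":[0.01,-0.1,0],"rotation":[0,0,0]},{"dp":[0.013,-0.14,0],"rotation":[0,0,0]},{"dp":[0.016,-0.18,0],"rotation":[0,0,0]},{"dp":[0.02,-0.22,0],"rotation":[0,0,0]},{"dp":[0.024,-0.26,0],"rotation":[0,0,0]},{"dp":[0.028,-0.3,0],"rotation":[0,0,0]},{"dp":[0.031,-0.34,0],"rotation":[0,0,0]},{"dp":[0.031,-0.37,0],"rotation":[0,0,0]}]'
python3 -m crank '[{"dp":[0,-0.015,0],"rotation":[0,0,0]},{"dp":[0,-0.027,-0.01],"rotation":[0,0,0]},{"dp":[0,-0.027,-0.04],"rotation":[0,0,0]},{"dp":[0,-0.027,-0.07],"rotation":[0,0,0]},{"dp":[0,-0.027,-0.09],"rotation":[0,0,0]},{"dp":[0,-0.027,-0.09],"rotation":[0,0,0]}]'
python3 - <<'E'
from h import *
s=ctrl.get_state();print(s['position'],s['joint_positions'].round(2),s['ft_force'],R.from_quat(s['ee_rot']).as_matrix().round(3).tolist())
im,d,ci,T=grab('wrist');P=pts(d,ci,T);save(im,'w5.png')
E
```

```text
time: 14.4
position: [0.5601, -0.2524, 0.2062]
ee_rot: [-0.706, 0.033, -0.028, 0.707]
ft_force: [0.5, 0.1, -3.6]
finger_gap: 0.0185
time: 15.0
position: [0.5574, -0.277, 0.112]
ee_rot: [-0.705, 0.035, -0.025, 0.708]
ft_force: [0.1, 0.7, -3.7]
finger_gap: 0.0184
[ 0.55742501 -0.27697221  0.11200331] [-0.1   0.59  0.71  1.76 -0.44  0.98  0.7 ] [ 0.11724545  0.65630978 -3.66550026] [[0.996, -0.014, 0.086], [-0.086, 0.005, 0.996], [-0.014, -1.0, 0.004]]
```

View pics/w5.png

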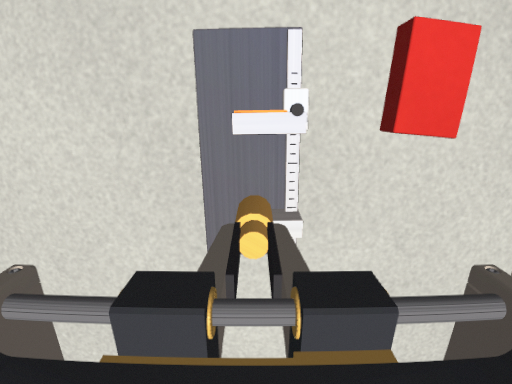

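The picture shows the bush in the grip at (253,230), the moving jaw with its orange pad at (265,115) and the fixed jaw at the right, partly hidden by the gripper. I'll measure the jaws from here.

```bash
python3 - <<'E'
from h import *
im,d,ci,T=grab('wrist');P=pts(d,ci,T)
xh=np.array([.9972,-.0743]);yh=np.array([.0743,.9972]);b=np.array([.5531,-.2571])
L=P[...,:2]-b;X=L@xh;Y=L@yh;Z=P[...,2]
def r(n,m): print(n,m.sum(),'x',np.percentile(X[m],[1,50,99]).round(4),'y',np.percentile(Y[m],[1,50,99]).round(4),'z',np.percentile(Z[m],[1,50,99]).round(4))
top=(abs(Z-.057)<.004)
r('movjaw',top&(Y>.0)&(Y<.1)&(X>-.04)&(X<.07))
r('fixjaw',top&(Y<-.02)&(Y>-.1)&(X>.02)&(X<.08))
bed=(abs(Z-.02)<.004)&(abs(X)<.08)&(Y>-.03)&(Y<.16);r('bed',bed)
r('beam',(abs(Z-.03)<.003)&(X>.02)&(X<.08)&(abs(Y)<.03))
hsv=cv2.cvtColor(im,cv2.COLOR_RGB2HSV)
m=(hsv[...,0]>10)&(hsv[...,0]<30)&(hsv[...,1]>110)&(Z>.07)&(Y<.03)
r('bush',m)
E
```

```text
movjaw 1789 x [-0.015   0.0209  0.0535] y [0.0438 0.0548 0.0692] z [0.0533 0.0568 0.0585]
fixjaw 331 x [0.0255 0.0446 0.0543] y [-0.0635 -0.0496 -0.0438] z [0.0533 0.0568 0.0592]
bed 13450 x [-0.0548 -0.0113  0.0379] y [-0.0281  0.0742  0.1439] z [0.0181 0.0198 0.0216]
beam 703 x [0.0384 0.0452 0.0522] y [-0.0292  0.0015  0.0295] z [0.0279 0.0299 0.0317]
bush 5186 x [-0.0319  0.009   0.0455] y [-0.0272 -0.0035  0.0094] z [0.1028 0.2591 0.264 ]
```

The bed frame is confirmed to about 1 mm. I'll lower the bush.

```bash
python3 -m crank '[{"dp":[0.002,0,-0.015],"rotation":[0,-0.6,0]},{"dp":[0.003,0,-0.035],"rotation":[0,-0.6,0]},{"dp":[0.003,0,-0.052],"rotation":[0,-0.6,0]},{"dp":[0.003,0,-0.06],"rotation":[0,-0.6,0]},{"dp":[0.003,0,-0.06],"rotation":[0,-0.6,0]}]'; python3 -c "
from h import *
s=ctrl.get_state();print(s['position'],s['ft_force'],R.from_quat(s['ee_rot']).as_matrix().round(3).tolist())"
```

```text
time: 15.6
position: [0.5624, -0.2786, 0.0551]
ee_rot: [-0.705, 0.03, -0.031, 0.707]
ft_force: [-0.3, 0.4, -3.2]
finger_gap: 0.0186
[ 0.56241331 -0.27860336  0.05507377] [-0.30240514  0.35037105 -3.23543396] [[0.996, 0.001, 0.086], [-0.086, 0.003, 0.996], [0.001, -1.0, 0.003]]
```

```bash
python3 -m crank '[{"dp":[0,0,-0.006],"rotation":[0,0,0]},{"dp":[0,0,-0.012],"rotation":[0,0,0]},{"dp":[0,0,-0.015],"rotation":[0,0,0]},{"dp":[0,0,-0.016],"rotation":[0,0,0]},{"dp":[0,0,-0.017],"rotation":[0,0,0]},{"dp":[0,0,-0.017],"rotation":[0,0,0]}]'
```

```text
time: 16.2
position: [0.5625, -0.2787, 0.0381]
ee_rot: [-0.705, 0.03, -0.031, 0.707]
ft_force: [-0.3, 0.2, -3.4]
finger_gap: 0.0183
```

```bash
python3 -m crank '[{"dp":[0,0,-0.001],"rotation":[0,0,0]},{"dp":[0,0,-0.0015],"rotation":[0,0,0]},{"dp":[0,0,-0.0015],"rotation":[0,0,0]}]'
```

```text
time: 16.5
position: [0.563, -0.279, 0.0375]
ee_rot: [-0.706, 0.03, -0.031, 0.707]
ft_force: [-0.8, 0.9, 2.6]
finger_gap: 0.0186
```

Contact. I'll release, back off and go behind the moving jaw.

```bash
python3 -m crank '[{"dp":[0,0,0],"rotation":[0,0,0]},{"dp":[0,0,0],"rotation":[0,0,0]},{"dp":[0,0,0],"rotation":[0,0,0]},{"dp":[0,0,0],"rotation":[0,0,0]},{"dp":[0,0,0.02],"rotation":[0,0,0]},{"dp":[0,0,0.05],"rotation":[0,0,0]},{"dp":[0,0,0.08],"rotation":[0,0,0]},{"dp":[0,0.02,0.1],"rotation":[0,0,0]},{"dp":[0.002,0.06,0.1],"rotation":[0,0,0]},{"dp":[0.004,0.1,0.1],"rotation":[0,0,0]}]' 0.06
python3 -m crank '[{"dp":[0,0.018,0],"rotation":[0,0,0]},{"dp":[0,0.018,0],"rotation":[0,0,0]},{"dp":[0,0.018,0],"rotation":[0,0,0]},{"dp":[0,0.018,0],"rotation":[0,0,0]}]' 0
python3 - <<'E'
from h import *
s=ctrl.get_state()
xh=np.array([.9972,-.0743]);yh=np.array([.0743,.9972]);b=np.array([.5531,-.2571])
t=s['position'][:2]-b;print('tcp bed',t@xh,t@yh,s['position'],R.from_quat(s['ee_rot']).as_matrix().round(3).tolist())
for n in ('scene','top'):
    im,d,ci,T=grab(n);P=pts(d,ci,T)
    L=P[...,:2]-b;X=L@xh;Y=L@yh;Z=P[...,2]
    hsv=cv2.cvtColor(im,cv2.COLOR_RGB2HSV)
    m=(hsv[...,0]>10)&(hsv[...,0]<30)&(hsv[...,1]>110)&(Z>.03)&(abs(Y)<.05)&(abs(X)<.05)
    print(n,m.sum(),[np.percentile(q[m],[2,50,98]).round(4) for q in (X,Y,Z)] if m.any() else 0)
save(cv2.resize(cv2.cvtColor(cv2.cvtColor(ctrl.read_camera('scene')[0],cv2.COLOR_RGB2BGR),cv2.COLOR_BGR2RGB)[150:280,60:260],None,fx=3.5,fy=3.5),'s3.png')
E
```

```text
time: 17.5
position: [0.5673, -0.1788, 0.1383]
ee_rot: [-0.706, 0.03, -0.033, 0.707]
ft_force: [-0.3, 0.8, -0.9]
finger_gap: 0.0605
time: 17.9
position: [0.567, -0.1628, 0.1385]
ee_rot: [-0.706, 0.03, -0.034, 0.707]
ft_force: [0.4, 0.1, -0.1]
finger_gap: 0.0301
tcp bed 0.0068439912083088986 0.09507662542368411 [ 0.56699002 -0.16279134  0.13852176] [[0.996, 0.005, 0.091], [-0.091, 0.001, 0.996], [0.005, -1.0, 0.001]]
scene 151 [array([0.0015, 0.0182, 0.0267]), array([-0.0327, -0.0169, -0.007 ]), array([0.0321, 0.0643, 0.088 ])]
top 0 0
```

View pics/s3.png

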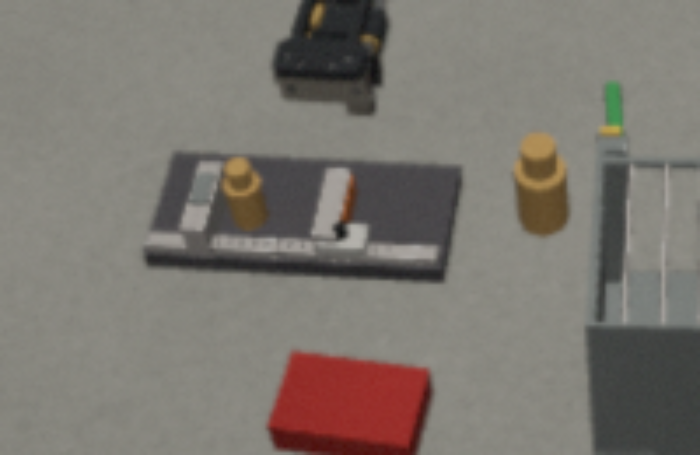

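The crop shows the bush standing upright between the jaws at (243,195), with the moving jaw and pad at (335,205). I'll lower the closed fingers behind the pad.

```bash
python3 -m crank '[{"dp":[0,0,-0.03],"rotation":[0,0,0]},{"dp":[0,0,-0.06],"rotation":[0,0,0]},{"dp":[0,0,-0.08],"rotation":[0,0,0]},{"dp":[0,0,-0.08],"rotation":[0,0,0]}]'; python3 -m crank '[{"dp":[0,0,-0.02],"rotation":[0,0,0]},{"dp":[0,0,-0.04],"rotation":[0,0,0]},{"dp":[0,0,-0.053],"rotation":[0,0,0]},{"dp":[0,0,-0.053],"rotation":[0,0,0]}]'
```

```text
time: 18.45
position: [0.5646, -0.1627, 0.0557]
ee_rot: [-0.706, 0.033, -0.032, 0.707]
ft_force: [-0.5, -0.0, 1.4]
finger_gap: 0.0001
time: 18.85
position: [0.5639, -0.163, 0.002]
ee_rot: [-0.706, 0.034, -0.032, 0.707]
ft_force: [-0.1, 0.4, 0.1]
finger_gap: 0.0004
```

```bash
python3 -m crank '[{"dp":[-0.0005,-0.007,0],"rotation":[0,0,0]},{"dp":[-0.001,-0.013,0],"rotation":[0,0,0]},{"dp":[-0.0015,-0.019,0],"rotation":[0,0,0]},{"dp":[-0.002,-0.026,0],"rotation":[0,0,0]},{"dp":[-0.0025,-0.033,0],"rotation":[0,0,0]},{"dp":[-0.003,-0.04,0],"rotation":[0,0,0]},{"dp":[-0.0035,-0.047,0],"rotation":[0,0,0]},{"dp":[-0.004,-0.053,0],"rotation":[0,0,0]},{"dp":[-0.0045,-0.058,0],"rotation":[0,0,0]},{"dp":[-0.0045,-0.061,0],"rotation":[0,0,0]}]'; python3 - <<'E'
from h import *
s=ctrl.get_state()
xh=np.array([.9972,-.0743]);yh=np.array([.0743,.9972]);b=np.array([.5531,-.2571])
t=s['position'][:2]-b;print('tcp bed',t@xh,t@yh,s['ft_force']);
im,d,ci,T=grab('scene');P=pts(d,ci,T)
L=P[...,:2]-b;X=L@xh;Y=L@yh;Z=P[...,2];hsv=cv2.cvtColor(im,cv2.COLOR_RGB2HSV)
m=(hsv[...,0]>10)&(hsv[...,0]<30)&(hsv[...,1]>110)&(Z>.03)&(abs(Y)<.05)&(abs(X)<.05)
print([np.percentile(q[m],[2,50,98]).round(4) for q in (X,Y,Z)])
E
```

```text
time: 19.85
position: [0.5592, -0.2247, 0.002]
ee_rot: [-0.706, 0.034, -0.032, 0.707]
ft_force: [1.3, 1.0, 1.1]
finger_gap: 0.0005
tcp bed 0.0037112915983572334 0.03280624609739928 [1.28845194 1.00899971 1.06856789]
[array([0.0224, 0.0319, 0.0478]), array([-0.0222,  0.0172,  0.0212]), array([0.033 , 0.1528, 0.1582])]
```

```bash
python3 -m crank '[{"dp":[-0.0001,-0.002,0],"rotation":[0,0,0]},{"dp":[-0.0002,-0.004,0],"rotation":[0,0,0]},{"dp":[-0.0004,-0.006,0],"rotation":[0,0,0]},{"dp":[-0.0005,-0.0075,0],"rotation":[0,0,0]},{"dp":[-0.0006,-0.009,0],"rotation":[0,0,0]},{"dp":[-0.0007,-0.0105,0],"rotation":[0,0,0]},{"dp":[-0.0008,-0.012,0],"rotation":[0,0,0]},{"dp":[-0.0008,-0.012,0],"rotation":[0,0,0]}]'; python3 -m crank '[{"dp":[0,-0.001,0],"rotation":[0,0,0]},{"dp":[0,-0.002,0],"rotation":[0,0,0]},{"dp":[0,-0.002,0],"rotation":[0,0,0]}]'
```

```text
time: 20.7
position: [0.5582, -0.2365, 0.0018]
ee_rot: [-0.706, 0.034, -0.032, 0.707]
ft_force: [-0.2, 4.9, 0.5]
finger_gap: 0.0005
time: 21.0
position: [0.5581, -0.2385, 0.0018]
ee_rot: [-0.705, 0.034, -0.032, 0.707]
ft_force: [-0.9, 4.1, 1.6]
finger_gap: 0.0008
```

```bash
python3 -m crank '[{"dp":[0,-0.001,0],"rotation":[0,0,0]},{"dp":[0,-0.0015,0],"rotation":[0,0,0]},{"dp":[0,-0.0015,0],"rotation":[0,0,0]}]'; python3 -m crank '[{"dp":[0,-0.001,0],"rotation":[0,0,0]},{"dp":[0,-0.001,0],"rotation":[0,0,0]}]'
```

```text
time: 21.3
position: [0.558, -0.2403, 0.0018]
ee_rot: [-0.706, 0.034, -0.032, 0.707]
ft_force: [-1.4, 4.7, 1.4]
finger_gap: 0.0001
time: 21.5
position: [0.5579, -0.2415, 0.0018]
ee_rot: [-0.706, 0.034, -0.032, 0.707]
ft_force: [-1.1, 4.2, 2.5]
finger_gap: 0.0003
```

```bash
python3 -m crank '[{"dp":[0,-0.001,0],"rotation":[0,0,0]},{"dp":[0,-0.001,0],"rotation":[0,0,0]}]'; python3 -m crank '[{"dp":[0,-0.001,0],"rotation":[0,0,0]},{"dp":[0,-0.001,0],"rotation":[0,0,0]}]'
```

```text
time: 21.7
position: [0.5578, -0.2425, 0.0018]
ee_rot: [-0.706, 0.035, -0.032, 0.707]
ft_force: [-1.1, 3.7, 2.5]
finger_gap: 0.0006
time: 21.9
position: [0.5578, -0.2425, 0.0018]
ee_rot: [-0.705, 0.035, -0.031, 0.708]
ft_force: [-0.9, 6.6, 4.1]
finger_gap: 0.0005
```

```bash
python3 -m crank '[{"dp":[0,-0.001,0],"rotation":[0,0,0]},{"dp":[0,-0.0015,0],"rotation":[0,0,0]},{"dp":[0,-0.0015,0],"rotation":[0,0,0]}]'; python3 - <<'E'
from h import *
s=ctrl.get_state()
xh=np.array([.9972,-.0743]);yh=np.array([.0743,.9972]);b=np.array([.5531,-.2571])
t=s['position'][:2]-b;print('tcp bed',t@xh,t@yh,s['ft_force'])
E
```

```text
time: 22.2
position: [0.5577, -0.2424, 0.0018]
ee_rot: [-0.704, 0.035, -0.031, 0.709]
ft_force: [-0.1, 8.0, 4.2]
finger_gap: 0.0005
tcp bed 0.003526875538871636 0.01503497833302783 [-0.05838916  8.0037159   4.19992517]
```

It is seated: the force rises with no further travel. I'll back away, lift clear and check.

```bash
python3 -m crank '[{"dp":[0.0005,0.006,0],"rotation":[0,0,0]},{"dp":[0.0015,0.02,0],"rotation":[0,0,0]},{"dp":[0.003,0.04,0.01],"rotation":[0,0,0]},{"dp":[0.003,0.045,0.05],"rotation":[0,0,0]},{"dp":[0.003,0.045,0.1],"rotation":[0,0,0]},{"dp":[0.0,0.045,0.15],"rotation":[0,0,0]},{"dp":[-0.04,0.045,0.18],"rotation":[0,0,0]},{"dp":[-0.08,0.045,0.18],"rotation":[0,0,0]},{"dp":[-0.08,0.045,0.18],"rotation":[0,0,0]}]'; python3 - <<'E'
from h import *
s=ctrl.get_state();print(s['position'],s['ft_force'])
xh=np.array([.9972,-.0743]);yh=np.array([.0743,.9972]);b=np.array([.5531,-.2571])
for n in ('scene','wrist','top'):
    im,d,ci,T=grab(n);P=pts(d,ci,T);L=P[...,:2]-b;X=L@xh;Y=L@yh;Z=P[...,2];hsv=cv2.cvtColor(im,cv2.COLOR_RGB2HSV)
    m=(hsv[...,0]>15)&(hsv[...,0]<30)&(hsv[...,1]>110)&(Z>.03)&(Z<.095)&(abs(Y+.02)<.04)&(X>-.02)&(X<.05)
    if m.sum()>5: print(n,'bush',m.sum(),[np.percentile(q[m],[2,50,98]).round(4) for q in (X,Y,Z)])
    j=(abs(Z-.057)<.003)&(X<.05)&(X>.03)&(abs(Y)<.09)&(hsv[...,1]<60)
    if j.sum()>5:
        y=np.sort(Y[j]);print('jaws y hist',np.histogram(y,np.arange(-.08,.06,.005)))
    if n=='scene': a=cv2.resize(im[150:280,60:360],None,fx=2.6,fy=2.6)
    if n=='wrist': w=im
save(a,'f1.png');save(w,'f2.png')
E
```

```text
time: 23.1
position: [0.4736, -0.198, 0.1823]
ee_rot: [-0.703, 0.036, -0.033, 0.709]
ft_force: [-0.7, -0.1, -0.0]
finger_gap: 0.0001
[ 0.47355134 -0.19797493  0.18233077] [-0.71315686 -0.09778158 -0.01027508]
scene bush 125 [array([0.0012, 0.0185, 0.0264]), array([-0.0402, -0.0266, -0.0168]), array([0.0354, 0.065 , 0.0886])]
jaws y hist (array([ 0,  0,  0,  4,  8,  7,  4,  6,  0,  0,  0,  0,  1,  7, 10,  6,  8,
        5,  2,  0,  0,  0,  0,  0,  0,  0,  0,  0]), array([-8.0000000e-02, -7.5000000e-02, -7.0000000e-02, -6.5000000e-02,
       -6.0000000e-02, -5.5000000e-02, -5.0000000e-02, -4.5000000e-02,
       -4.0000000e-02, -3.5000000e-02, -3.0000000e-02, -2.5000000e-02,
       -2.0000000e-02, -1.5000000e-02, -1.0000000e-02, -5.0000000e-03,
        6.9388939e-17,  5.0000000e-03,  1.0000000e-02,  1.5000000e-02,
        2.0000000e-02,  2.5000000e-02,  3.0000000e-02,  3.5000000e-02,
        4.0000000e-02,  4.5000000e-02,  5.0000000e-02,  5.5000000e-02,
        6.0000000e-02]))
wrist bush 524 [array([-0.0037,  0.0065,  0.0224]), array([-0.0392, -0.0243, -0.0157]), array([0.0404, 0.0672, 0.0858])]
jaws y hist (array([ 0,  0,  0, 28, 44, 47, 48, 24,  0,  0,  0,  0,  0, 47, 56, 46, 61,
       29, 21,  0,  0,  0,  0,  0,  0,  0,  0,  0]), array([-8.0000000e-02, -7.5000000e-02, -7.0000000e-02, -6.5000000e-02,
       -6.0000000e-02, -5.5000000e-02, -5.0000000e-02, -4.5000000e-02,
       -4.0000000e-02, -3.5000000e-02, -3.0000000e-02, -2.5000000e-02,
       -2.0000000e-02, -1.5000000e-02, -1.0000000e-02, -5.0000000e-03,
        6.9388939e-17,  5.0000000e-03,  1.0000000e-02,  1.5000000e-02,
        2.0000000e-02,  2.5000000e-02,  3.0000000e-02,  3.5000000e-02,
        4.0000000e-02,  4.5000000e-02,  5.0000000e-02,  5.5000000e-02,
        6.0000000e-02]))
top bush 23 [array([0.005 , 0.0147, 0.0246]), array([-0.0284, -0.0206, -0.0173]), array([0.0596, 0.0661, 0.0826])]
```

View pics/f1.png

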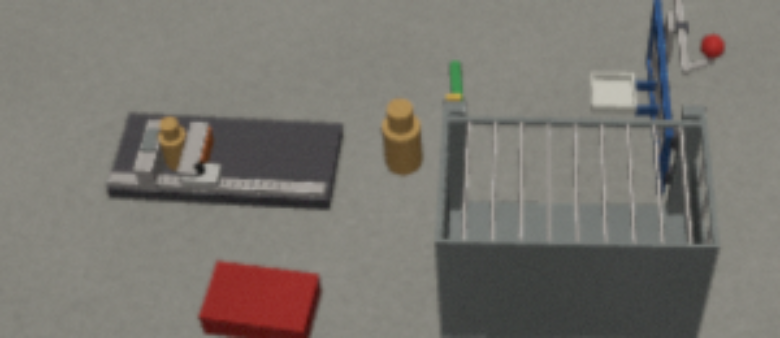

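The picture shows the gate still open, the tray empty, and the bush upright at (172,145) between the jaws. I'll take one numeric check of the gap and the bystanders, then hand in.

```bash
python3 - <<'E'
from h import *
xh=np.array([.9972,-.0743]);yh=np.array([.0743,.9972]);b=np.array([.5531,-.2571])
im,d,ci,T=grab('wrist');P=pts(d,ci,T);L=P[...,:2]-b;X=L@xh;Y=L@yh;Z=P[...,2]
S=cv2.cvtColor(im,cv2.COLOR_RGB2HSV)[...,1]
j=(abs(Z-.057)<.003)&(X<.05)&(X>-.012)&(S<60)
f=Y[j&(Y<-.03)&(Y>-.07)];m=Y[j&(Y>-.03)&(Y<.03)]
print('fixed',np.percentile(f,[1,99]),'moving',np.percentile(m,[1,99]),'gap',np.percentile(m,1)-np.percentile(f,99))
im,d,ci,T=grab('top');P=pts(d,ci,T)
for n,bx in dict(tin=(95,195,130,230),carton=(305,135,350,168),marker=(260,215,280,260)).items():
    q=P[bx[1]:bx[3],bx[0]:bx[2]].reshape(-1,3);q=q[q[:,2]>.012];print(n,q.min(0).round(3),q.max(0).round(3))
hsv=cv2.cvtColor(im,cv2.COLOR_RGB2HSV);H,S=hsv[...,0],hsv[...,1]
m=(H>100)&(H<130)&(S>120)&(P[...,2]>.1)&(P[...,2]<.14)&(P[...,0]>.38)&(P[...,0]<.65)&(P[...,1]>.05)&(P[...,1]<.35)
print(cv2.fitLine((P[m][:,:2]*1000).astype(np.float32),cv2.DIST_HUBER,0,.01,.01).ravel())
E
```

```text
fixed [-0.06327086 -0.04347227] moving [-0.01482393  0.01141232] gap 0.028648332485348885
tin [0.517 0.481 0.012] [0.58  0.544 0.108]
carton [ 0.704 -0.237  0.012] [ 0.79  -0.119  0.045]
marker [0.409 0.012 0.012] [0.529 0.032 0.022]
[ 9.9954408e-01 -3.0193871e-02  5.2035480e+02  2.4449937e+02]
```

```bash
python3 -c "
from workcell import ctrl
print(ctrl.sign_off())"
```

```text
the job is handed in; nothing more can be done
None
```

The job is done and handed in, about 23 s into the 67 s allowed. I pushed the red ball down until the bar lifted out of the catch and swung the gate to about 90° by the ball. I then moved the smaller bush from the tray to the caliper bed and slid the moving jaw shut against it.

**Last checks:**
- **Jaw contact:** pushing on stopped moving the jaw, with the force rising from about 4 to 8 N. The measured gap was about 28.6 mm against the bush's 30 mm, which matches contact on both sides within the measuring error.
- **Bush:** it stands upright between the jaws.
- **Gate:** it is still about 90° open.
- **Carton, tin and marker:** all unmoved within measuring noise.
- **Robot:** it is clear of everything.

**What went wrong or disagreed:**
- **Fingertips:** they end about 31 mm above the reported TCP. My first pinch closed above the ball and only pressed it from on top, so I corrected for this and redid it.
- **First grip on the bush:** it was 9 mm off centre, so I opened, shifted and regripped before lifting.
- **Final close-up:** I could not view the last wrist picture because the picture limit was reached. The final jaw check therefore rests on depth numbers and the scene camera.

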